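# Dry-fit the backing pads on the panel and weigh them down

### The job

Dry-fit the three plywood backing pads on the green panel: lay each one flat inside its own marker outline, the T the same way round as it is drawn. Weigh down the strip with the steel bar, laid lengthwise along its middle, and the round pad with the turned steel weight, standing upright in its centre. Set the weights down gently rather than dropping them, and leave the roll of tape where it is.

Things in the scene. Friction and masses are not known exactly. Their poses are not given: they have to be found in the camera images.
- strip_pad: Loose rectangular pad of bare 12 mm plywood, 110 x 44 mm. Origin: centre of its underside; x along the 110 mm, y along the 44 mm, z up. Weighs about 45 g. Lies flat on the bench at the start.
- disc_pad: Loose round pad of bare 12 mm plywood, 60 mm in diameter. Origin: centre of its underside; z up. About 25 g. Lies flat on the bench at the start.
- tee_pad: Loose T-shaped pad of bare 12 mm plywood, about 35 g, flat on the bench. Origin: on its underside, on the middle line where the stem meets the crossbar (near the centre of mass); x along the stem to its foot, z up. Crossbar: 80 mm along y, x = -32 to 0 mm. Stem: 32 mm wide, x = 0 to 50 mm; pinch it across the stem near x = 28 mm.
- tee_foot (a point): Point on tee_pad: the middle of the stem's foot, on the underside (x = 50 mm, y = 0 in tee_pad's frame).
- bar_weight: Loose dark steel bar used as a weight, 90 x 30 mm and 25 mm high, about 0.55 kg. Origin: centre of its underside; x along the 90 mm, y along the 30 mm, z up. Lies on the bench at the start.
- round_weight: Loose turned dark steel weight, 62 mm high, about 0.55 kg, standing upright: a foot 52 mm in diameter and 18 mm high, a step 38 mm in diameter up to 30 mm, then a post 28 mm in diameter up to 62 mm, to take it by. Origin: centre of its underside; z up along the post.
- strip_outline: Rectangle drawn in black marker on the green panel, fixed: the outline of strip_pad, drawn 4 mm outside it all round (118 x 52 mm). Origin: its centre, on the panel's top face, which is level and 6 mm above the bench; x along the long side.
- disc_outline: Circle drawn in black marker on the green panel, fixed: the outline of disc_pad, drawn 4 mm outside it (68 mm across). Origin: its centre, on the panel's top face, 6 mm above the bench.
- tee_outline: T drawn in black marker on the green panel, fixed: the outline of tee_pad, drawn 4 mm outside it all round (crossbar 88 mm, back to foot 90 mm). Same frame as tee_pad: with the pad in place origins and axes coincide, x along the stem to the foot. Origin on the panel's top face, 6 mm above the bench.
- tape_roll: Bystander: a loose roll of white masking tape lying flat among the things, 96 mm outside and 76 mm inside diameter, 48 mm high. Origin: centre of its underside.
Not all that is in view belongs to the job. Leave any purple look-alike of the tee_pad alone.

How it is judged (in metres and radians):
At the end, for the whole second after the job is handed in: Each pad flat on the panel within 10 mm of its own outline (strip within 0.15 rad, T's foot within 14 mm of its drawn place). Bar on the strip, within 12 mm and 0.2 rad; round weight upright on the round pad, within 12 mm. All released and at rest (horizontal distance between strip_pad and strip_outline below 0.01 m and z of strip_pad in the frame of strip_outline between -0.003 and 0.003 m and angle between each of strip_pad, disc_pad, tee_pad, bar_weight, round_weight's own z axis and vertical below 0.06 rad and horizontal distance between disc_pad and disc_outline below 0.01 m and z of disc_pad in the frame of disc_outline between -0.003 and 0.003 m and horizontal distance between tee_pad and tee_outline below 0.01 m and z of tee_pad in the frame of tee_outline between -0.003 and 0.003 m and angle between the x axis of strip_pad and the x axis of strip_outline, either way round below 0.15 rad and x of tee_foot in the frame of tee_outline between 0.036 and 0.064 m and y of tee_foot in the frame of tee_outline between -0.014 and 0.014 m and horizontal distance between bar_weight and strip_pad below 0.012 m and z of bar_weight in the frame of strip_pad between 0.009 and 0.015 m and horizontal distance between round_weight and disc_pad below 0.012 m and z of round_weight in the frame of disc_pad between 0.009 and 0.015 m and angle between the x axis of bar_weight and the x axis of strip_pad, either way round below 0.2 rad and linear speed of each of strip_pad, disc_pad, tee_pad, bar_weight, round_weight below 0.02 m/s); the robot touches nothing.
It fails at once if the roll of tape is moved by more than 30 mm (distance of tape_roll from where it was at the start of the episode above 0.03 m).
It fails at once if a weight is dropped on its pad: it comes down faster than 0.4 m/s (horizontal distance between bar_weight and strip_pad below 0.04 m and z of bar_weight in the frame of strip_pad below 0.022 m and linear speed of bar_weight above 0.4 m/s).
It fails at once if a weight is dropped on its pad: it comes down faster than 0.4 m/s (horizontal distance between round_weight and disc_pad below 0.04 m and z of round_weight in the frame of disc_pad below 0.022 m and linear speed of round_weight above 0.4 m/s).
It also fails if it takes over 128 s, if anything falls off the work surface, if the arm or the gripper's body presses on something with over 40 N, if the wrist force passes 120 N, or if a joint passes its speed limit or range.

### The arm

A 6-joint arm with a two-finger parallel gripper is mounted at the origin on the work surface. World frame = base frame: x ahead of the robot, y to its left, z up, the work surface at z = 0. Lengths are in mm, angles in rad, forces in N, time in s.
With the tool pointing down it reaches from about 300 to 775 mm from the base axis. Payload 14.6 kg.
Tool frame: the origin (TCP) lies between the finger pads; the fingertips stand manip.tip_reach ahead of it and the grasp point (between the pads) lies 5 mm behind it (manip.tip_reach is the distance from the TCP to the fingertips, in mm); z points along the fingers, y is the line along which they close (so a half turn about z gives the same grasp; the last joint's range is limited). The gripper opens to 94 mm and grips with 3 to 60 N. Pads are 16 mm wide; open, the fingers measure 119 mm over their backs; the gripper's body (75 mm by 177 mm) begins 78 mm behind the grasp point.
Start: joints at [-1.185, 0.3, 1.521, -0, 1.321, -0.067], TCP at [240.609, -494.567, 219.446] pointing down, gripper open.
Joint ranges: [-3.03, 3.03], [-0.79, 2.21], [0.23, 2.52], [-1.04, 4.18], [0, 3.07], [-2.55, 2.55]. Speed limits (rad/s): [2.22, 2.22, 2.57, 3.14, 3.14, 3.14].

### API

Orientations are given as [roll, pitch, yaw] about the fixed x, y, z axes, in that order (R = Rz(yaw) Ry(pitch) Rx(roll)).
In Python, from cell import manip gives the robot as it stands. The module is installed in compiled form; this text tells all that it offers.
- The arm moves only by the shell command python3 -m creep 'ROWS' [FORCE]. ROWS is JSON, a list of rows, each a list of 3 entries, a list of its own where there are three numbers: the opening, from -1 (shut) to 1 (fully open), then the shift along the tool's x, y, z in cm, then the turn about the tool's z in units of 5 degrees (1.0 is 5 degrees). In form: [[grip, [tx, ty, tz], roll], ...]. A call has 1 to 12 rows; each row is the pose to reach, as a shift and turn from the pose commanded when the call began, along the tool's axes at that moment; what a row does not reach only later rows make up. A row lasts 1/10 s, in which the tool goes at most 50 mm and 8.59 degrees, less where a joint would pass 70% of its speed; a pose out of reach is approached as far as the arm can. A call with a gripper value outside its range is refused whole. The fingers move at their own pace and stop on an object; FORCE is the grip in N (left out, the last holds). Time passes only in rows, so rows that repeat a pose let the fingers close. It gives the time, the measured TCP pose, the force, the opening and the grip force at its end, in the units of the state.
- manip.read_state(): the state, without advancing time (a new reading comes with each control period).
- manip.camera(name): name is "scene" or "top" or "wrist"; returns the picture (480x640x3 uint8, red, green, blue); there is no depth.
- manip.camera_params(name): a dict with "fovy" (degrees; the focal length in pixels is half the picture's height over the tangent of half this angle, whatever the lens; pixels are square), "cx", "cy" (the principal point, pixels), "k1" (the pictures are not rectified: a ray, as slopes to the right and down, at radius r is drawn at 1 + k1 r^2 times it, then the intrinsics apply), "origin" and "attitude" of the camera in the world. Camera axes: x right, y down, z forward; pixel columns grow to the right and rows downward; lengths in mm; the calibration is good to about 2 mm. A picture is of the moment at which its call begins: read the wrist's pose just before it. camera_params takes no time and is no camera call; for the wrist camera it gives the pose at the moment of the call.
- manip.sign_off(): hands the job in; it is judged then, once.
The state is a dict: "clock": time; "joints": joint angles; "qd": joint speeds; "effort": joint torques, N m; "eef_pos": TCP position; "eef_rot": TCP orientation; "wrist_force": force on the tool from outside, world axes, zero at the start; "moment": the same for the moment, N m; "finger_gap": finger opening in mm; "finger_force": force on a finger pad.
Only numpy, scipy, OpenCV 4.12 (cv2) and the standard library are available. Lean on these libraries where they do the work, as an engineer would, in place of code of your own. Each camera call takes 0.05 s, during which the arm holds its last target. There are 200 camera calls.

## Working session

There is one attempt and no reset: what is moved stays moved. The work goes in short steps, Python scripts to look and compute and a shell command to move; the robot and the scene stay as the last step left them, time stands still between calls to the robot, and variables do not carry over. Pictures are saved under pics/ and viewed, at most 14 in all, crops included, and the job is handed in when it is done.

```bash
mkdir -p pics; ls
python3 - <<'E'
from cell import manip
import cv2
print(manip.read_state(), manip.tip_reach)
for n in("top","scene"):
    print(manip.camera_params(n))
    cv2.imwrite(f"pics/{n}0.png",manip.camera(n)[:,:,::-1])
E
```

```text
pics
{'clock': 0.0, 'joints': array([-1.18460828e+00,  3.00496140e-01,  1.52158788e+00, -1.72673564e-05,
        1.32071776e+00, -6.65748348e-02]), 'qd': array([ 0.00015679,  0.00180871, -0.00187663,  0.00224713, -0.00018222,
        0.0005908 ]), 'effort': array([ 5.79701482e-04, -5.31805301e+01, -3.52736807e+01,  7.08931102e-02,
        2.43788684e-02, -1.12987107e-04]), 'eef_pos': array([ 240.50825323, -494.34375838,  218.86971632]), 'eef_rot': array([-3.14038510e+00, -6.37497605e-05,  4.52767130e-01]), 'wrist_force': array([0.38619717, 0.04457356, 0.21076155]), 'moment': array([-0.02945205, -0.00499904,  0.01893516]), 'finger_force': 0.0, 'finger_gap': 93.92753102291955} 14.0
{'fovy': 46.93764458456071, 'cx': 321.6271353848862, 'cy': 234.16845746762672, 'k1': -0.08931796133304984, 'origin': array([ 185.14313672, -101.62150652, 1339.91889183]), 'attitude': array([-2.94916309,  0.02017229, -1.59748795])}
{'fovy': 45.51518516086372, 'cx': 319.46138223374084, 'cy': 238.3540361499605, 'k1': 0.0640486741973004, 'origin': array([ 993.04346649,  325.6119022 , 1057.63486031]), 'attitude': array([-2.54634732e+00, -8.07940142e-04,  2.23211439e+00])}
```

View pics/top0.png

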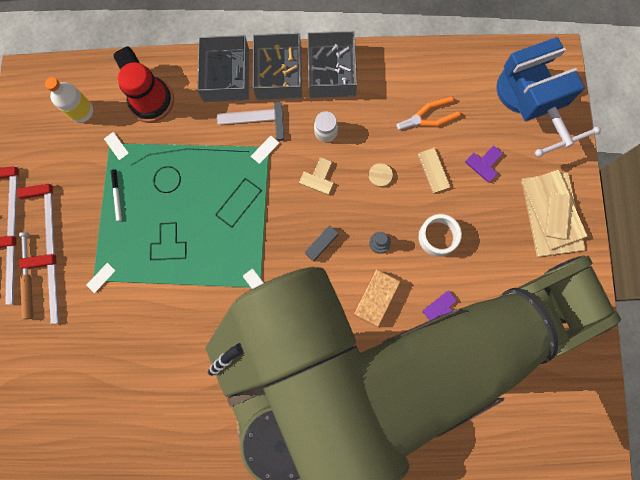

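View pics/scene0.png

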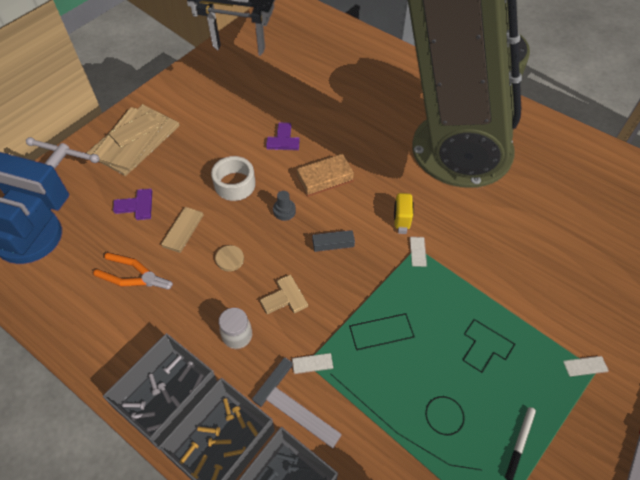

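Candidates, in top-view pixels:
- **T:** plywood T (320,177). The purple look-alikes at (484,163) and (440,305) are not it.
- **Strip:** pale pad (434,170). The scrap ply at (555,210) and the cork block at (377,297) are not it.
- **Disc:** pale disc (381,175). The grey jar at (325,126) is not it.
- **Bar:** dark bar (322,243). The hammer head at (279,120) and the yellow item in the scene view at (403,210) are not it.
- **Round weight:** (380,242). The jar is not it.
- **Tape:** (440,235).
- **Outlines:** strip (239,203), disc (167,180), T (168,245).

Next I fit the silhouettes in both cameras and check them in one crop.

```bash
cat > h.py <<'E'
import numpy as np, cv2
from cell import manip
from scipy.optimize import minimize
from scipy.spatial.transform import Rotation as R
def proj(p,P):
    q=(np.atleast_2d(P)-p['origin'])@R.from_euler('xyz',p['attitude']).as_matrix()
    s=q[:,:2]/q[:,2:]; s=s*(1+p['k1']*(s**2).sum(1,keepdims=True))
    return s*240/np.tan(np.radians(p['fovy'])/2)+[p['cx'],p['cy']]
def unproj(p,uv,z):
    d=(np.asarray(uv,float)-[p['cx'],p['cy']])/(240/np.tan(np.radians(p['fovy'])/2)); s=d.copy()
    for _ in range(20): s=d/(1+p['k1']*(s**2).sum())
    r=R.from_euler('xyz',p['attitude']).apply([*s,1]); return p['origin']+r*(z-p['origin'][2])/r[2]
def box(x0,x1,y0,y1,h,z=0): return np.array([[x,y,w] for x in(x0,x1) for y in(y0,y1) for w in(z,z+h)],float)
def cyl(d,h,z=0):
    a=np.linspace(0,2*np.pi,40,endpoint=False); return np.array([[d/2*np.cos(t),d/2*np.sin(t),w] for t in a for w in(z,z+h)])
M=dict(strip=[box(-55,55,-22,22,12)],disc=[cyl(60,12)],tee=[box(-32,0,-40,40,12),box(0,50,-16,16,12)],
 bar=[box(-45,45,-15,15,25)],rw=[cyl(52,18),cyl(38,12,18),cyl(28,32,30)],
 so=[box(-59.5,59.5,-26.5,26.5,0,6)],do=[cyl(69,0,6)],to=[box(-36.5,4.5,-44.5,44.5,0,6),box(0,54.5,-20.5,20.5,0,6)])
def place(v,m,z=0):
    c,s=np.cos(v[2]),np.sin(v[2]); return [np.c_[a[:,:2]@np.array([[c,s],[-s,c]])+v[:2],a[:,2]+z] for a in m]
def render(p,v,m,z=0):
    im=np.zeros((480,640),np.uint8)
    for a in place(v,m,z):
        h=cv2.convexHull(proj(p,a).astype(np.float32))
        cv2.fillPoly(im,[np.round(h*16).astype(np.int32)],255,cv2.LINE_AA,4)
    return im
def color(im,kind):
    hsv=cv2.cvtColor(im,cv2.COLOR_RGB2HSV); r,g,b=[im[...,i].astype(int) for i in range(3)]
    if kind=='ply': k=(hsv[...,0]<30)&(hsv[...,1]<140)&(hsv[...,1]>50)&(r>125)&(g>r*.72)
    elif kind=='steel': k=(hsv[...,1]<85)&(hsv[...,2]<120)
    else: k=(g<75)&(hsv[...,2]<75)
    return k.astype(np.uint8)*255
def seg(im,kind,uv,rad=60):
    k=color(im,kind); n,l=cv2.connectedComponents(k)
    ys,xs=np.nonzero(k); d=np.hypot(xs-uv[0],ys-uv[1])
    w=np.array([ (l[ys[i],xs[i]]) for i in np.argsort(d)[:60]]); lab=np.bincount(w).argmax()
    c,_=cv2.findContours((l==lab).astype(np.uint8),cv2.RETR_EXTERNAL,cv2.CHAIN_APPROX_NONE)
    o=np.zeros_like(k); cv2.drawContours(o,c,-1,255,-1); return o
def fit(views,m,x0,z=0,sweep=True):
    B=[(p,cv2.GaussianBlur(k,(0,0),1.5).astype(float)) for p,k in views]
    f=lambda v:sum(((cv2.GaussianBlur(render(p,v,m,z),(0,0),1.5)-b)**2).sum()/b.sum() for p,b in B)/255
    ths=np.arange(0,2*np.pi,np.pi/6) if sweep else [x0[2]]
    best=min((np.array([x0[0],x0[1],t]) for t in ths),key=f)
    r=minimize(f,best,method='Nelder-Mead',options=dict(initial_simplex=best+np.array([[0,0,0],[8,0,0],[0,8,0],[0,0,.25]]),xatol=.02,fatol=1e-5))
    return r.x,r.fun
E
cat > meas.py <<'E'
from h import *
im={n:manip.camera(n) for n in('top','scene')}; P={n:manip.camera_params(n) for n in im}
T=dict(strip=('ply',(434,170)),disc=('ply',(381,175)),tee=('ply',(320,177)),bar=('steel',(322,243)),rw=('steel',(380,242)),so=('ink',(239,203)),do=('ink',(167,180)),to=('ink',(168,245)))
S=dict(strip=(183,229),disc=(229,258),tee=(285,295),bar=(334,240),rw=(284,208),so=(382,332),do=(445,415),to=(489,345))
vis={n:i.copy() for n,i in im.items()}
for k,(c,uv) in T.items():
    x0=unproj(P['top'],uv,6)
    V=[(P['top'],seg(im['top'],c,uv)),(P['scene'],seg(im['scene'],c,S[k]))]
    out=[fit(V[:1],M[k],x0),fit(V[1:],M[k],x0),fit(V,M[k],x0)]
    print(k,*[(np.round(v[:2],1),round(v[2],3),round(e,2)) for v,e in out])
    for n in im:
        for a in place(out[2][0],M[k]): cv2.polylines(vis[n],[cv2.convexHull(proj(P[n],a).astype(np.float32)).astype(np.int32)],True,(255,0,0))
print('tape',unproj(P['top'],(440,233),48))
A=cv2.resize(vis['top'][130:300,90:480],None,fx=2,fy=2); cv2.imwrite('pics/c1.png',A[:,:,::-1])
E
python3 meas.py
```

```text
strip (array([ 602.5, -367.4]), np.float64(0.305), np.float64(0.01)) (array([ 597.6, -368.6]), np.float64(0.311), np.float64(0.01)) (array([ 602.2, -366.9]), np.float64(0.313), np.float64(0.03))
disc (array([ 594.4, -232.8]), np.float64(0.412), np.float64(0.01)) (array([ 590.3, -233. ]), np.float64(1.203), np.float64(0.01)) (array([ 591.9, -232.3]), np.float64(0.626), np.float64(0.04))
tee (array([592. , -76.3]), np.float64(5.864), np.float64(0.01)) (array([588.1, -77.2]), np.float64(5.864), np.float64(0.01)) (array([589.9, -76.4]), np.float64(5.899), np.float64(0.05))
bar (array([422.4, -80.6]), np.float64(2.366), np.float64(0.03)) (array([420.4, -81.6]), np.float64(2.345), np.float64(0.01)) (array([422.5, -80.7]), np.float64(2.341), np.float64(0.08))
rw (array([ 420.7, -223. ]), np.float64(1.05), np.float64(0.04)) (array([ 417.8, -223.9]), np.float64(1.079), np.float64(0.03)) (array([ 420.4, -223.1]), np.float64(1.197), np.float64(0.08))
so (array([546.4, 122.9]), np.float64(0.262), np.float64(49.66)) (array([531.2, 123.1]), np.float64(2.491), np.float64(0.0)) (array([541.3, 126.3]), np.float64(2.537), np.float64(49.62))
do (array([594.4, 293.4]), np.float64(2.227), np.float64(10.49)) (array([597.5, 307.3]), np.float64(1.27), np.float64(0.0)) (array([596. , 301.2]), np.float64(1.909), np.float64(10.66))
to (array([430.4, 307.8]), np.float64(3.65), np.float64(30.25)) (array([429.5, 299.1]), np.float64(0.014), np.float64(0.0)) (array([430.4, 307.7]), np.float64(3.651), np.float64(30.68))
tape [ 431.71854163 -364.23842919   48.        ]
```

View pics/c1.png

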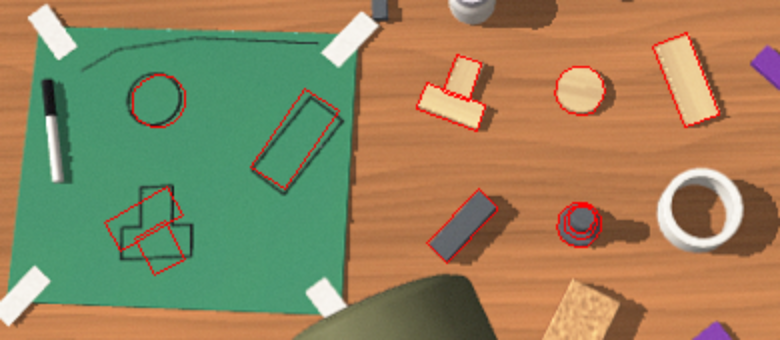

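The crop confirms the right pads and weights. The plywood T is at crop (452,92) and the purple one is only at the right edge. The outline fit failed in the top view because of thresholding, but it is excellent in the scene view. I'll refine with the wrist camera and move now.

```bash
cat > go.py <<'E'
import sys; from h import *
x,y,z,yaw=map(float,sys.argv[1:5]); s=manip.read_state(); m=R.from_euler('xyz',s['eef_rot']).as_matrix()
d=m.T@(np.array([x,y,z])-s['eef_pos'])/10; dy=yaw-s['eef_rot'][2]
if len(sys.argv)<6: dy=(dy+np.pi)%(2*np.pi)-np.pi
print('shift cm',d.round(2),'roll',round(-np.degrees(dy)/5,2),'pos',s['eef_pos'].round(1),s['eef_rot'].round(3),'t',round(s['clock'],2),'gap',round(s['finger_gap'],1),'q6',s['joints'][5].round(2))
E
python3 go.py 600 -340 260 0.31
```

```text
shift cm [39.08  1.83 -4.09] roll 1.64 pos [ 240.6 -494.5  219.1] [-3.141 -0.     0.453] t 0.2 gap 94.2 q6 -0.07
```

```bash
python3 -m creep '[[1,[39,1.8,-4],1.6],[1,[39,1.8,-4],1.6],[1,[39,1.8,-4],1.6],[1,[39,1.8,-4],1.6],[1,[39,1.8,-4],1.6],[1,[39,1.8,-4],1.6],[1,[39,1.8,-4],1.6],[1,[39,1.8,-4],1.6],[1,[39,1.8,-4],1.6],[1,[39,1.8,-4],1.6],[1,[39,1.8,-4],1.6],[1,[39,1.8,-4],1.6]]' 25
cat > wr.py <<'E'
# wrist fit: name kind x y yaw
import sys; from h import *
tag=sys.argv[1]; items=sys.argv[2:]
p=manip.camera_params('wrist'); im=manip.camera('wrist'); vis=im.copy()
K=dict(strip='ply',disc='ply',tee='ply',bar='steel',rw='steel',so='ink',do='ink',to='ink')
for it in items:
    n,*v=it.split(','); v=np.array(list(map(float,v))); z=float(v[3]) if len(v)>3 else 0
    uv=proj(p,[v[0],v[1],z+6])[0]
    try:
        k=seg(im,K[n],uv); x,e=fit([(p,k)],M[n],v[:3],z,False); print(n,x.round(3),'err',round(e,3),'uv',uv.round())
        for a in place(x,M[n],z): cv2.polylines(vis,[cv2.convexHull(proj(p,a).astype(np.float32)).astype(np.int32)],True,(255,0,0))
    except Exception as ex: print(n,uv,ex)
cv2.imwrite(f'pics/{tag}.png',vis[:,:,::-1]); print(p['origin'].round(1),p['attitude'].round(3),p['fovy'])
E
python3 wr.py w1 strip,600,-368,.31 disc,592,-232,0 tee,590,-77,-.4
```

```text
clock: 1.4
eef_pos: [598.2, -341.0, 259.7]
eef_rot: [3.141, -0.0, 0.312]
wrist_force: [-0.6, -0.4, -0.1]
finger_gap: 93.9
finger_force: 0.0
strip [ 5.99439e+02 -3.69434e+02  3.05000e-01] err 0.007 uv [343. 211.]
disc [ 5.91390e+02 -2.34585e+02  1.81000e-01] err 0.024 uv [215. 178.]
tee [ 5.89221e+02 -7.70930e+01 -4.07000e-01] err 0.109 uv [ 69. 134.]
[ 660.8 -321.3  424.7] [ 2.907e+00 -1.000e-03 -1.259e+00] 60.87518405342555
```

View pics/w1.png

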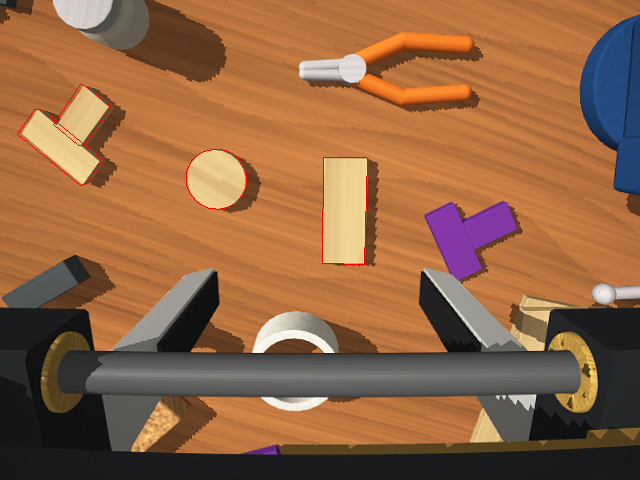

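The overlays sit on all three pads: strip (345,210), disc (216,180), T (68,135). The purple T at (470,235) is clear of the fingers. Picking the strip.

```bash
python3 go.py 599.4 -369.4 16.5 0.305
```

```text
shift cm [-0.77  2.73 24.33] roll 0.08 pos [ 598.3 -341.   259.8] [ 3.141 -0.     0.312] t 1.45 gap 93.9 q6 0.69
```

```bash
python3 -m creep '[[0.5,[-0.8,2.7,4],0.1],[0.5,[-0.8,2.7,8],0.1],[0.5,[-0.8,2.7,12],0.1],[0.5,[-0.8,2.7,16],0.1],[0.5,[-0.8,2.7,20],0.1],[0.5,[-0.8,2.7,22],0.1],[0.5,[-0.8,2.7,23.5],0.1],[0.5,[-0.8,2.7,24.3],0.1],[0.5,[-0.8,2.7,24.3],0.1],[-0.3,[-0.8,2.7,24.3],0.1],[-0.3,[-0.8,2.7,24.3],0.1],[-0.3,[-0.8,2.7,24.3],0.1]]' 25
python3 -m creep '[[-0.3,[0,0,0],0],[-0.3,[0,0,0],0],[-0.3,[0,0,-0.5],0],[-0.3,[0,0,-3],0],[-0.3,[0,0,-7],0],[-0.3,[0,0,-11],0],[-0.3,[0,0,-14],0],[-0.3,[0,0,-14],0]]'
python3 go.py 533 123.3 160 2.491 full
```

```text
clock: 2.65
eef_pos: [600.2, -368.5, 17.5]
eef_rot: [3.14, -0.001, 0.304]
wrist_force: [-0.7, 0.2, -0.2]
finger_gap: 50.2
finger_force: 0.0
clock: 3.45
eef_pos: [601.2, -369.1, 162.1]
eef_rot: [3.135, -0.005, 0.305]
wrist_force: [0.4, 0.2, 1.1]
finger_gap: 43.7
finger_force: 25.0
shift cm [  8.26 -49.02  -0.05] roll -25.06 pos [ 601.2 -369.1  162.1] [ 3.135 -0.005  0.305] t 3.45 gap 43.7 q6 0.66
```

```bash
python3 go.py 590 80 280 2.491 full
```

```text
shift cm [ 12.45 -43.11 -12.  ] roll -25.06 pos [ 601.2 -369.1  162.1] [ 3.135 -0.005  0.305] t 3.45 gap 43.7 q6 0.66
```

```bash
python3 -m creep '[[-0.3,[1,-3,-2],-1],[-0.3,[2,-7,-5],-3],[-0.3,[4,-11,-8],-5],[-0.3,[5,-15,-12],-6],[-0.3,[6,-19,-12],-8],[-0.3,[7,-23,-12],-9],[-0.3,[8,-27,-12],-11],[-0.3,[9,-31,-12],-12],[-0.3,[10,-35,-12],-14],[-0.3,[11,-39,-12],-15],[-0.3,[12.4,-43,-12],-16],[-0.3,[12.4,-43,-12],-17]]'
python3 -m creep '[[-0.3,[0,0,0],-1.5],[-0.3,[0,0,0],-3],[-0.3,[0,0,0],-4.5],[-0.3,[0,0,0],-6],[-0.3,[0,0,0],-7.5],[-0.3,[0,0,0],-8],[-0.3,[0,0,0],-8],[-0.3,[0,0,0],-8]]'
python3 wr.py w2 so,532.5,123.3,2.491 do,598.5,307,0 to,431,299.5,0.014
```

```text
clock: 4.65
eef_pos: [588.7, 83.4, 275.6]
eef_rot: [-3.14, -0.001, 1.796]
wrist_force: [0.5, 0.2, 0.1]
finger_gap: 43.6
finger_force: 25.0
clock: 5.45
eef_pos: [589.2, 79.1, 276.0]
eef_rot: [-3.141, -0.001, 2.484]
wrist_force: [0.0, 0.5, -0.6]
finger_gap: 43.9
finger_force: 25.0
so [528.869 123.771   2.447] err 7.832 uv [321. 135.]
do [5.97961e+02 3.06004e+02 1.42000e-01] err 0.001 uv [503.  77.]
to [4.310e+02 2.995e+02 1.400e-02] err 0.952 uv [402. -63.]
[535.1 119.2 440.9] [2.907e+00 2.000e-03 9.140e-01] 60.87518405342555
```

View pics/w2.png

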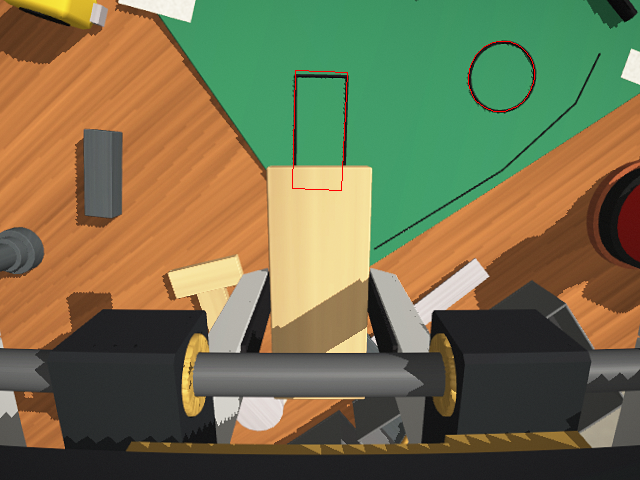

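The held strip at (320,270) hides the lower part of its outline. The disc outline fits at (502,77). The strip outline's far corners, near (296,76) and (347,77), are visible, so I use those.

```bash
python3 - <<'E'
from h import *
p=manip.camera_params('wrist'); im=manip.camera('wrist'); k=color(im,'ink')[60:166,280:362]
ys,xs=np.nonzero(k); W=np.array([unproj(p,(x+280,y+60),6)[:2] for x,y in zip(xs,ys)])
def f(v):
    c,s=np.cos(v[2]),np.sin(v[2]); q=(W-v[:2])@np.array([[c,-s],[s,c]])
    d=np.minimum(abs(q[:,0]-59),np.abs(np.abs(q[:,1])-26)); return np.minimum(d,4).sum()
r=minimize(f,[532,123,2.49],method='Nelder-Mead',options=dict(initial_simplex=[[532,123,2.49],[538,123,2.49],[532,128,2.49],[532,123,2.55]]))
print(r.x,r.fun/len(W),len(W))
E
python3 go.py 532.5 123 120 2.49
```

```text
[531.83772127 122.27546158   2.46506911] 0.7247361317549159 651
shift cm [ 7.17  0.02 15.62] roll -0.06 pos [589.2  79.1 276.2] [-3.141 -0.     2.485] t 5.55 gap 43.8 q6 -0.84
```

```bash
python3 -m creep '[[-0.3,[2,0,3],0],[-0.3,[5,0,7],0],[-0.3,[7.1,0.1,11],0],[-0.3,[7.1,0.1,15],0],[-0.3,[7.1,0.1,19],0],[-0.3,[7.1,0.1,22],0],[-0.3,[7.1,0.1,23.5],0],[-0.3,[7.1,0.1,24.5],0],[-0.3,[7.1,0.1,25],0],[-0.3,[7.1,0.1,25.2],0],[-0.3,[7.1,0.1,25.3],0],[-0.3,[7.1,0.1,25.3],0]]'
python3 go.py 532.2 122.5 23 2.48
```

```text
clock: 6.75
eef_pos: [534.0, 123.2, 24.2]
eef_rot: [3.141, 0.001, 2.486]
wrist_force: [0.5, -0.5, 0.6]
finger_gap: 44.0
finger_force: 25.0
shift cm [ 0.1  -0.17  0.12] roll 0.07 pos [534.  123.2  24.2] [3.141e+00 1.000e-03 2.486e+00] t 6.75 gap 44.0 q6 -0.76
```

Release, rise and swing back to look from the side, then on towards the disc.

```bash
python3 -m creep '[[-0.3,[0.1,-0.1,0.1],0.1],[-0.3,[0.1,-0.1,0.1],0.1],[0.3,[0.1,-0.1,0.1],0.1],[0.3,[0.1,-0.1,0.1],0.1],[0.3,[0.1,-0.1,-1],0.1],[0.3,[0.1,-0.1,-4],0.1],[0.3,[-2,0,-8],0.1],[0.3,[-5,0,-12],0.1],[0.3,[-7,0,-16],0.1],[0.3,[-8,0,-20],0.1],[0.3,[-9,0,-25],0.1],[0.3,[-9,0,-25],0.1]]'
python3 -m creep '[[0.3,[0,0,0],0],[0.3,[0,0,0],0]]'
python3 wr.py w3 strip,532,122.5,2.48,6 do,598,306,0
python3 - <<'E'
from h import *
p=manip.camera_params('wrist'); im=manip.camera('wrist'); k=color(im,'ink')
# ink near strip outline
m=np.zeros_like(k); c=proj(p,place([532,122.5,2.48],[box(-66,66,-33,33,0,6)])[0]); cv2.fillConvexPoly(m,cv2.convexHull(c.astype(np.float32)).astype(np.int32),1)
ys,xs=np.nonzero((k>0)&(m>0)); W=np.array([unproj(p,(x,y),6)[:2] for x,y in zip(xs,ys)])
def f(v):
    c,s=np.cos(v[2]),np.sin(v[2]); q=np.abs((W-v[:2])@np.array([[c,-s],[s,c]]))
    return np.minimum(np.minimum(abs(q[:,0]-59),abs(q[:,1]-26)),4).sum()
r=minimize(f,[532,122.5,2.48],method='Nelder-Mead',options=dict(initial_simplex=[[532,123,2.49],[536,123,2.49],[532,127,2.49],[532,123,2.55]]))
print('outline',r.x,r.fun/len(W),len(W))
E
python3 go.py 591.4 -233.5 200 1.57 full
```

```text
clock: 7.95
eef_pos: [606.7, 67.7, 281.0]
eef_rot: [3.135, 0.008, 2.477]
wrist_force: [0.1, -0.8, -0.0]
finger_gap: 61.2
finger_force: 0.0
clock: 8.15
eef_pos: [604.4, 68.4, 272.4]
eef_rot: [-3.14, -0.001, 2.478]
wrist_force: [-0.4, 0.6, 0.1]
finger_gap: 61.2
finger_force: 0.0
strip [530.733 122.161   2.474] err 0.009 uv [319. 117.]
do [5.98031e+02 3.05999e+02 1.28000e-01] err 0.001 uv [503.  56.]
[550.7 108.9 437.5] [2.908e+00 2.000e-03 9.070e-01] 60.87518405342555
outline [531.59524481 122.32353507   2.46610085] 0.8672585040279347 1102
shift cm [-17.6  -24.57   7.23] roll 10.4 pos [604.4  68.5 272.2] [-3.140e+00 -2.000e-03  2.478e+00] t 8.25 gap 61.1 q6 -0.85
```

View pics/w3.png

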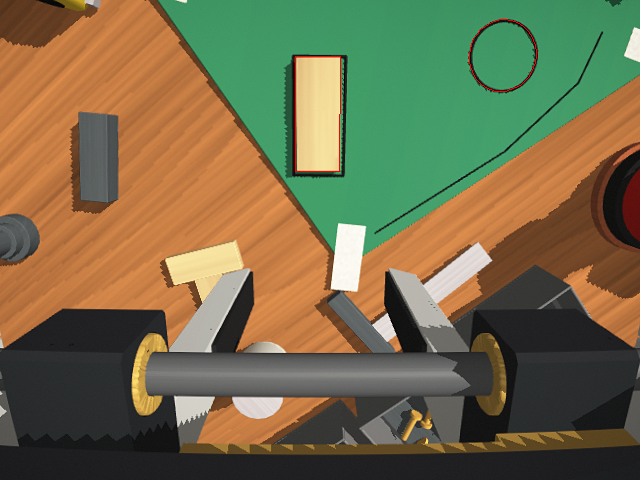

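The strip sits centred in its outline at (320,115), less than 1 mm off. Next the disc.

```bash
python3 -m creep '[[1,[-2,-3,1],1],[1,[-4.5,-6,2],2.5],[1,[-7,-9.5,3],4],[1,[-9.5,-13,5],5.5],[1,[-12,-17,7],7],[1,[-14.5,-20.5,9],8.5],[1,[-16.5,-23.5,11],10],[1,[-17.6,-24.6,12],10.4],[1,[-17.6,-24.6,12],10.4],[1,[-17.6,-24.6,12],10.4]]' 20
python3 go.py 591.4 -234.3 16.5 1.57
```

```text
clock: 9.25
eef_pos: [592.2, -232.8, 153.7]
eef_rot: [-3.142, -0.0, 1.573]
wrist_force: [-0.1, 0.5, 0.6]
finger_gap: 93.8
finger_force: 0.0
shift cm [-0.16 -0.08 13.72] roll 0.03 pos [ 592.2 -232.8  153.7] [-3.142 -0.     1.573] t 9.25 gap 93.8 q6 -0.43
```

```bash
python3 -m creep '[[1,[-0.2,-0.1,4],0],[1,[-0.2,-0.1,8],0],[1,[-0.2,-0.1,11],0],[1,[-0.2,-0.1,13],0],[1,[-0.2,-0.1,13.7],0],[1,[-0.2,-0.1,13.7],0],[0,[-0.2,-0.1,13.7],0],[0,[-0.2,-0.1,13.7],0],[0,[-0.2,-0.1,13.7],0],[0,[-0.2,-0.1,13.7],0],[0,[-0.2,-0.1,13.7],0],[0,[-0.2,-0.1,13.7],0]]' 20
python3 -m creep '[[0,[0,0,0],0],[0,[0,0,-0.5],0],[0,[0,0,-3],0],[0,[0,0,-7],0],[0,[0,0,-11],0],[0,[0,0,-14],0],[0,[0,0,-16],0],[0,[0,0,-16],0]]'
python3 go.py 598 306 175 1.57
```

```text
clock: 10.45
eef_pos: [591.0, -235.9, 16.8]
eef_rot: [3.141, 0.0, 1.57]
wrist_force: [0.4, 0.0, 3.3]
finger_gap: 59.2
finger_force: 20.0
clock: 11.25
eef_pos: [591.7, -236.3, 179.6]
eef_rot: [3.137, 0.002, 1.57]
wrist_force: [-0.2, -1.8, -0.0]
finger_gap: 59.1
finger_force: 20.0
shift cm [54.23  0.57  0.35] roll -0.0 pos [ 591.7 -236.3  179.6] [3.137e+00 2.000e-03 1.570e+00] t 11.25 gap 59.1 q6 -0.44
```

```bash
python3 -m creep '[[0,[2,0,0],0],[0,[6,0.1,0],0],[0,[11,0.2,0],0],[0,[16,0.2,0],0],[0,[21,0.3,0],0],[0,[26,0.3,0],0],[0,[31,0.4,0],0],[0,[36,0.4,0],0],[0,[41,0.5,0],0],[0,[46,0.5,0],0],[0,[51,0.6,0],0],[0,[54.2,0.6,0],0]]'
python3 -m creep '[[0,[0,0,0],0],[0,[0,0,0],0]]'
python3 go.py 598 306 23 1.57
```

```text
clock: 12.45
eef_pos: [595.5, 310.0, 174.4]
eef_rot: [-3.139, 0.001, 1.572]
wrist_force: [-0.2, -1.4, -0.5]
finger_gap: 59.5
finger_force: 20.0
clock: 12.65
eef_pos: [596.3, 306.9, 174.6]
eef_rot: [-3.139, 0.001, 1.571]
wrist_force: [-0.0, -0.6, 0.1]
finger_gap: 59.3
finger_force: 20.0
shift cm [-0.07  0.21 15.16] roll 0.02 pos [596.3 306.9 174.6] [-3.139e+00  1.000e-03  1.571e+00] t 12.65 gap 59.3 q6 0.42
```

```bash
python3 -m creep '[[0,[-0.2,0.2,3],0],[0,[-0.2,0.2,7],0],[0,[-0.2,0.2,10.5],0],[0,[-0.2,0.2,13],0],[0,[-0.2,0.2,14.3],0],[0,[-0.2,0.2,14.8],0],[0,[-0.2,0.2,15.1],0],[0,[-0.2,0.2,15.1],0],[0,[-0.2,0.2,15.1],0],[0.9,[-0.2,0.2,15.1],0],[0.9,[-0.2,0.2,15.1],0],[0.9,[-0.2,0.2,15.1],0]]'
python3 -m creep '[[0.9,[0,0,-1],0],[0.9,[0,0,-4],0],[0.9,[-3,0,-8],0],[0.9,[-6,0,-12],0],[0.9,[-9,0,-16],0],[0.9,[-12,0,-20],0],[0.9,[-12,0,-24],0],[0.9,[-12,0,-25],0],[0.9,[-12,0,-25],0],[0.9,[-12,0,-25],0]]'
python3 wr.py w4 disc,598,306,0,6 to,431,299.5,0.014
python3 go.py 590 -77 180 2.735 full
```

```text
clock: 13.85
eef_pos: [599.5, 304.2, 25.8]
eef_rot: [3.141, -0.0, 1.57]
wrist_force: [0.3, -0.2, -0.2]
finger_gap: 80.2
finger_force: 0.0
clock: 14.85
eef_pos: [598.9, 184.3, 274.1]
eef_rot: [-3.14, 0.0, 1.57]
wrist_force: [-0.1, 0.3, -0.4]
finger_gap: 89.3
finger_force: 0.0
disc [5.98783e+02 3.05522e+02 2.55000e-01] err 0.013 uv [319.  82.]
to [4.3034e+02 2.9782e+02 2.0000e-02] err 0.003 uv [156.  91.]
[598.  250.6 439. ] [ 2.905e+00  2.000e-03 -1.000e-03] 60.87518405342555
shift cm [-26.13  -0.84   9.38] roll -13.35 pos [598.8 184.4 273.6] [-3.139e+00  1.000e-03  1.570e+00] t 14.9 gap 89.3 q6 0.24
```

View pics/w4.png

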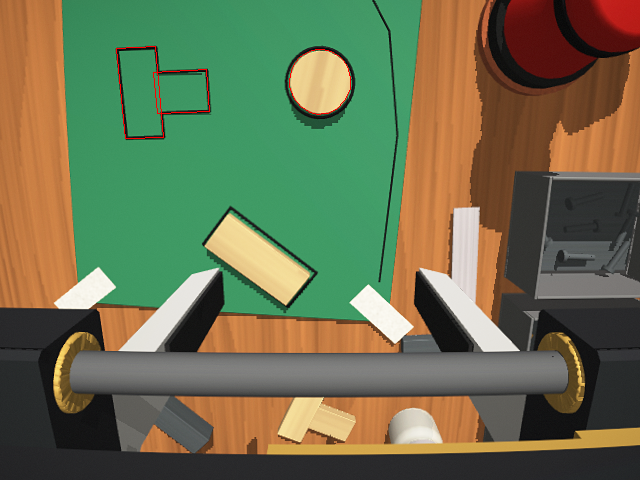

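The disc is centred in its circle at (320,82). The T outline fits cleanly at (160,92). Next the T, gripped across the stem at x=28 mm.

```bash
python3 go.py 614.9 -88.2 150 2.735 full; python3 -m creep '[[0.2,[-3,0,1],-1.2],[0.2,[-7,-0.5,2],-2.6],[0.2,[-11,-0.8,4],-4],[0.2,[-15,-1.2,6],-5.4],[0.2,[-19,-1.5,8],-6.8],[0.2,[-23,-1.6,10],-8.2],[0.2,[-26,-1.6,12],-9.6],[0.2,[-27.2,-1.6,12],-11],[0.2,[-27.2,-1.6,12],-12.4],[0.2,[-27.2,-1.6,12],-13.3],[0.2,[-27.2,-1.6,12],-13.3],[0.2,[-27.2,-1.6,12],-13.3]]' 22; python3 go.py 614.9 -88.2 16.5 2.735
```

```text
shift cm [-27.25   1.66  12.37] roll -13.35 pos [598.8 184.4 273.6] [-3.139e+00  1.000e-03  1.570e+00] t 14.9 gap 89.3 q6 0.24
clock: 16.1
eef_pos: [582.7, -87.5, 154.4]
eef_rot: [-3.141, -0.002, 2.728]
wrist_force: [-1.1, 1.0, -0.8]
finger_gap: 56.5
finger_force: 0.0
shift cm [-3.    1.24 13.79] roll -0.08 pos [582.7 -87.5 154.4] [-3.141e+00 -2.000e-03  2.728e+00] t 16.1 gap 56.5 q6 -1.37
```

```bash
python3 -m creep '[[0.2,[-1.5,0.6,2],-0.1],[0.2,[-3,1.2,5],-0.1],[0.2,[-3,1.2,8],-0.1],[0.2,[-3,1.2,11],-0.1],[0.2,[-3,1.2,13],-0.1],[0.2,[-3,1.2,13.7],-0.1],[0.2,[-3,1.2,13.7],-0.1],[-0.6,[-3,1.2,13.7],-0.1],[-0.6,[-3,1.2,13.7],-0.1],[-0.6,[-3,1.2,13.7],-0.1],[-0.6,[-3,1.2,13.7],-0.1],[-0.6,[-3,1.2,13.7],-0.1]]' 22
python3 -m creep '[[-0.6,[0,0,0],0],[-0.6,[0,0,-0.5],0],[-0.6,[0,0,-3],0],[-0.6,[0,0,-7],0],[-0.6,[0,0,-11],0],[-0.6,[0,0,-14],0],[-0.6,[0,0,-14],0]]'
python3 go.py 458.3 298.4 160 3.16
```

```text
clock: 17.3
eef_pos: [615.7, -88.9, 19.3]
eef_rot: [3.141, 0.001, 2.739]
wrist_force: [-0.9, -0.6, 5.6]
finger_gap: 31.7
finger_force: 22.0
clock: 18.0
eef_pos: [616.9, -89.1, 163.5]
eef_rot: [3.14, 0.007, 2.739]
wrist_force: [0.6, 0.5, -0.5]
finger_gap: 31.5
finger_force: 22.0
shift cm [29.77 29.45  0.18] roll -4.82 pos [616.9 -89.1 163.5] [3.14  0.007 2.739] t 18.0 gap 31.5 q6 -1.37
```

```bash
python3 -m creep '[[-0.6,[1.5,1.5,0],0],[-0.6,[4,4,0],-0.5],[-0.6,[7,7,0],-1],[-0.6,[10,10,0],-2],[-0.6,[13,13,0],-3],[-0.6,[16,16,0],-4],[-0.6,[19,19,0],-4.8],[-0.6,[22,22,0],-4.8],[-0.6,[25,25,0],-4.8],[-0.6,[28,28,0],-4.8],[-0.6,[29.8,29.4,0],-4.8],[-0.6,[29.8,29.4,0],-4.8]]'
python3 -m creep '[[-0.6,[0,0,0],0],[-0.6,[0,0,0],0],[-0.6,[0,0,0],0]]'
python3 go.py 458.3 298.4 24 3.16
```

```text
clock: 19.2
eef_pos: [454.7, 300.3, 157.7]
eef_rot: [-3.141, -0.001, -3.122]
wrist_force: [0.3, -0.5, -0.6]
finger_gap: 31.9
finger_force: 22.0
clock: 19.5
eef_pos: [456.8, 297.4, 158.3]
eef_rot: [-3.141, -0.0, -3.127]
wrist_force: [0.3, -1.5, -0.8]
finger_gap: 31.2
finger_force: 22.0
shift cm [-0.16  0.1  13.43] roll -0.04 pos [456.8 297.4 158.3] [-3.141 -0.    -3.127] t 19.5 gap 31.2 q6 -1.08
```

```bash
python3 -m creep '[[-0.6,[-0.2,0.1,3],0],[-0.6,[-0.2,0.1,7],0],[-0.6,[-0.2,0.1,10],0],[-0.6,[-0.2,0.1,12],0],[-0.6,[-0.2,0.1,13],0],[-0.6,[-0.2,0.1,13.4],0],[-0.6,[-0.2,0.1,13.5],0],[-0.6,[-0.2,0.1,13.5],0],[0.1,[-0.2,0.1,13.5],0],[0.1,[-0.2,0.1,13.5],0],[0.1,[-0.2,0.1,13.5],0],[0.1,[-0.2,0.1,13],0]]'
python3 -m creep '[[0.2,[0,0,-2],0],[0.2,[0,0,-5],0],[0.2,[-3,0,-9],0],[0.2,[-6,0,-13],0],[0.2,[-9,0,-17],0],[0.2,[-12,0,-21],0],[0.2,[-12,0,-24],0],[0.2,[-12,0,-24],0],[0.2,[-12,0,-24],0]]'
python3 wr.py w5 tee,430.3,297.8,.02,6
python3 go.py 422 -81 180 2.34
```

```text
clock: 20.7
eef_pos: [458.0, 299.2, 28.2]
eef_rot: [-3.141, -0.001, -3.125]
wrist_force: [0.3, 0.3, 0.5]
finger_gap: 51.3
finger_force: 0.0
clock: 21.6
eef_pos: [578.1, 301.4, 268.5]
eef_rot: [3.141, 0.0, -3.125]
wrist_force: [0.1, 0.1, -0.5]
finger_gap: 56.4
finger_force: 0.0
tee [4.30502e+02 2.97749e+02 1.20000e-02] err 0.016 uv [319.  56.]
[509.9 299.4 433.4] [2.907e+00 1.000e-03 1.587e+00] 60.87518405342555
shift cm [ 16.2  -37.96   8.79] roll 9.38 pos [577.8 301.3 267.5] [-3.141e+00 -1.000e-03 -3.125e+00] t 21.65 gap 56.6 q6 -1.16
```

View pics/w5.png

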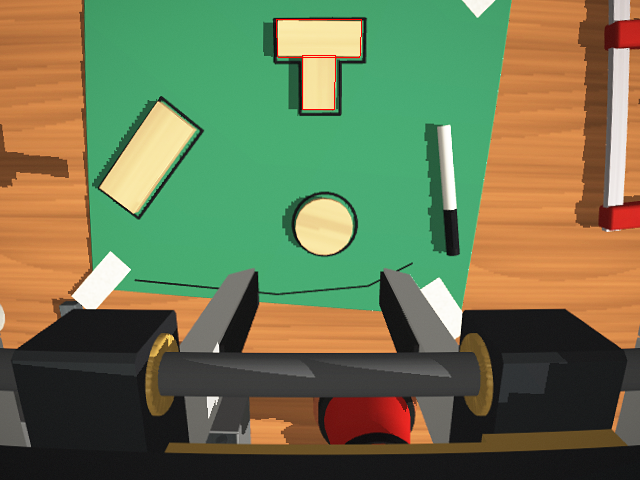

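All three pads lie in their outlines: T (320,65), strip (150,155), disc (325,225). Next the bar, with a wrist fit first.

```bash
python3 go.py 474 -135 230 2.345
```

```text
shift cm [ 11.1  -43.45   3.79] roll 9.32 pos [577.8 301.3 267.5] [-3.141e+00 -1.000e-03 -3.125e+00] t 21.65 gap 56.6 q6 -1.16
```

```bash
python3 -m creep '[[0.2,[1,-3.5,0.5],0.5],[0.2,[2,-8,1],1.5],[0.2,[3,-12,1.5],2.5],[0.2,[4,-16,2],3.5],[0.2,[5,-20,2.5],4.5],[0.2,[6,-24,3],5.5],[0.2,[7,-28,3.5],6.5],[0.2,[8,-32,3.8],7.5],[0.2,[9,-36,3.8],8.5],[0.2,[10,-40,3.8],9.3],[0.2,[11.1,-43.4,3.8],9.3],[0.2,[11.1,-43.4,3.8],9.3]]'
python3 -m creep '[[0.2,[0,0,0],0],[0.2,[0,0,0],0]]'
python3 wr.py w6 bar,421.5,-81,2.345
python3 go.py 421.5 -81 22 2.345
```

```text
clock: 22.85
eef_pos: [472.8, -137.0, 229.3]
eef_rot: [-3.14, -0.002, 2.343]
wrist_force: [-0.3, 0.5, -0.7]
finger_gap: 56.1
finger_force: 0.0
clock: 23.05
eef_pos: [474.4, -133.4, 229.9]
eef_rot: [-3.141, -0.001, 2.348]
wrist_force: [0.2, 0.6, 0.8]
finger_gap: 56.3
finger_force: 0.0
bar [421.403 -82.93    2.379] err 0.016 uv [320. 132.]
[426.4 -86.5 395. ] [2.907e+00 1.000e-03 7.770e-01] 60.87518405342555
shift cm [ 7.43 -0.11 20.81] roll 0.03 pos [ 474.5 -133.3  230.1] [-3.141e+00 -1.000e-03  2.348e+00] t 23.1 gap 56.5 q6 -1.13
```

```bash
python3 -m creep '[[0.2,[3,-0.1,3],-0.2],[0.2,[6,-0.2,7],-0.2],[0.2,[7.3,-0.2,11],-0.2],[0.2,[7.3,-0.2,15],-0.2],[0.2,[7.3,-0.2,18.5],-0.2],[0.2,[7.3,-0.2,20.5],-0.2],[0.2,[7.3,-0.2,21],-0.2],[0.2,[7.3,-0.2,21],-0.2],[-0.7,[7.3,-0.2,21],-0.2],[-0.7,[7.3,-0.2,21],-0.2],[-0.7,[7.3,-0.2,21],-0.2],[-0.7,[7.3,-0.2,21],-0.2]]' 50
python3 -m creep '[[-0.7,[0,0,0],0],[-0.7,[0,0,0],0],[-0.7,[0,0,-0.3],0],[-0.7,[0,0,-1],0],[-0.7,[0,0,-3],0],[-0.7,[0,0,-6],0],[-0.7,[0,0,-9],0],[-0.7,[0,0,-11],0],[-0.7,[0,0,-11],0],[-0.7,[0,0,-11],0]]'
python3 go.py 530.9 122.2 130 2.472
```

```text
clock: 24.3
eef_pos: [422.5, -83.7, 21.2]
eef_rot: [3.14, 0.001, 2.364]
wrist_force: [0.1, 1.6, 7.2]
finger_gap: 29.6
finger_force: 50.0
clock: 25.3
eef_pos: [421.4, -83.6, 129.8]
eef_rot: [-3.141, -0.001, 2.364]
wrist_force: [0.7, 0.4, -5.6]
finger_gap: 29.1
finger_force: 50.0
shift cm [ 6.640e+00  2.235e+01 -2.000e-02] roll -1.24 pos [421.4 -83.6 129.8] [-3.141e+00 -1.000e-03  2.364e+00] t 25.3 gap 29.1 q6 -1.07
```

```bash
python3 -m creep '[[-0.7,[0.4,1.5,0],-0.2],[-0.7,[1.2,4,0],-0.6],[-0.7,[2,7,0],-1],[-0.7,[3,10,0],-1.2],[-0.7,[3.9,13,0],-1.2],[-0.7,[4.8,16,0],-1.2],[-0.7,[5.6,19,0],-1.2],[-0.7,[6.3,21,0],-1.2],[-0.7,[6.6,22,0],-1.2],[-0.7,[6.6,22.3,0],-1.2],[-0.7,[6.6,22.3,0],-1.2],[-0.7,[6.6,22.3,0],-1.2]]'
python3 -m creep '[[-0.7,[0,0,0],0],[-0.7,[0,0,0],0]]'
python3 go.py 530.9 122.2 38 2.472
```

```text
clock: 26.5
eef_pos: [530.9, 120.7, 130.1]
eef_rot: [-3.141, -0.0, 2.468]
wrist_force: [-0.1, -0.3, -6.2]
finger_gap: 29.4
finger_force: 50.0
clock: 26.7
eef_pos: [531.2, 121.0, 130.6]
eef_rot: [3.142, 0.0, 2.468]
wrist_force: [-0.7, -0.8, -5.5]
finger_gap: 29.5
finger_force: 50.0
shift cm [0.1  0.07 9.26] roll -0.05 pos [531.2 121.  130.6] [3.142 0.    2.468] t 26.7 gap 29.5 q6 -0.74
```

Slow descent, stopping about 3 mm short, then feeling for contact.

```bash
python3 -m creep '[[-0.7,[0.1,0,2],0],[-0.7,[0.1,0,4.5],0],[-0.7,[0.1,0,6.5],0],[-0.7,[0.1,0,7.7],0],[-0.7,[0.1,0,8.3],0],[-0.7,[0.1,0,8.6],0],[-0.7,[0.1,0,8.8],0],[-0.7,[0.1,0,8.9],0],[-0.7,[0.1,0,8.9],0],[-0.7,[0.1,0,8.9],0]]'
python3 -m creep '[[-0.7,[0,0,0.1],0],[-0.7,[0,0,0.1],0],[-0.7,[0,0,0.1],0]]'
python3 -m creep '[[-0.7,[0,0,0.1],0],[-0.7,[0,0,0.1],0],[-0.7,[0,0,0.1],0]]'
```

```text
clock: 27.7
eef_pos: [530.7, 122.2, 41.8]
eef_rot: [3.141, 0.0, 2.469]
wrist_force: [0.9, 0.2, -6.9]
finger_gap: 29.6
finger_force: 50.0
clock: 28.0
eef_pos: [530.5, 122.2, 40.5]
eef_rot: [3.142, 0.0, 2.469]
wrist_force: [0.5, -0.2, -5.6]
finger_gap: 29.5
finger_force: 50.0
clock: 28.3
eef_pos: [530.5, 122.1, 39.4]
eef_rot: [-3.141, -0.0, 2.469]
wrist_force: [0.3, -0.1, -5.9]
finger_gap: 29.4
finger_force: 50.0
```

```bash
python3 -m creep '[[-0.7,[0,0,0.05],0],[-0.7,[0,0,0.05],0],[-0.7,[0,0,0.05],0]]'
python3 -m creep '[[-0.7,[0,0,0.05],0],[-0.7,[0,0,0.05],0],[-0.7,[0,0,0.05],0]]'
python3 -m creep '[[-0.7,[0,0,0.05],0],[-0.7,[0,0,0.05],0],[-0.7,[0,0,0.05],0]]'
```

```text
clock: 28.6
eef_pos: [530.6, 122.2, 39.2]
eef_rot: [3.142, 0.0, 2.469]
wrist_force: [-2.5, -0.8, -0.1]
finger_gap: 29.5
finger_force: 50.0
clock: 28.9
eef_pos: [530.6, 122.2, 39.2]
eef_rot: [3.141, 0.0, 2.469]
wrist_force: [-6.2, -2.0, 8.5]
finger_gap: 29.7
finger_force: 50.0
clock: 29.2
eef_pos: [530.6, 122.2, 39.2]
eef_rot: [3.141, 0.0, 2.469]
wrist_force: [-9.7, -3.1, 14.4]
finger_gap: 29.4
finger_force: 50.0
```

```bash
python3 -m creep '[[-0.7,[0,0,-0.1],0],[-0.7,[0,0,-0.1],0],[0,[0,0,-0.1],0],[0,[0,0,-0.1],0],[0,[0,0,-0.1],0],[0,[0,0,-1],0],[0,[0,0,-4],0],[0,[0,0,-8],0],[0,[0,0,-13],0],[0,[0,0,-18],0],[0,[0,0,-20],0],[0,[0,0,-20],0]]'
python3 go.py 419.5 -300 250 1.57
```

```text
clock: 30.4
eef_pos: [531.4, 122.4, 242.0]
eef_rot: [3.137, 0.004, 2.469]
wrist_force: [0.3, 0.6, -0.4]
finger_gap: 46.8
finger_force: 0.0
shift cm [-17.57 -40.    -0.92] roll 10.3 pos [531.4 122.4 242. ] [3.137 0.004 2.469] t 30.4 gap 46.8 q6 -0.74
```

```bash
python3 -m creep '[[0.3,[-2,-4,-1],1],[0.3,[-3.5,-8,-1],2],[0.3,[-5,-12,-1],3],[0.3,[-7,-16,-1],4],[0.3,[-9,-20,-1],5],[0.3,[-11,-24,-1],6],[0.3,[-12.5,-28,-1],7],[0.3,[-14,-32,-1],8],[0.3,[-16,-36,-1],9],[0.3,[-17.6,-40,-1],10.3],[0.3,[-17.6,-40,-1],10.3],[0.3,[-17.6,-40,-1],10.3]]'
python3 -m creep '[[0.3,[0,0,0],0],[0.3,[0,0,0],0]]'
python3 wr.py w7 rw,419.5,-224,0 strip,531,122.3,2.47,6
python3 go.py 419.5 -224 47 1.57
```

```text
clock: 31.6
eef_pos: [418.3, -300.5, 246.9]
eef_rot: [-3.14, -0.001, 1.569]
wrist_force: [0.0, 0.1, 0.0]
finger_gap: 61.2
finger_force: 0.0
clock: 31.8
eef_pos: [419.2, -299.3, 247.8]
eef_rot: [-3.142, -0.0, 1.572]
wrist_force: [0.1, 1.0, -0.0]
finger_gap: 61.3
finger_force: 0.0
rw [ 4.19424e+02 -2.25013e+02  2.03000e-01] err 0.022 uv [320. 130.]
strip [531.   122.3    2.47] err 0.757 uv [ 449. -269.]
[ 418.  -233.1  412.8] [2.906e+00 0.000e+00 1.000e-03] 60.87518405342555
shift cm [ 7.54  0.03 20.1 ] roll 0.02 pos [ 419.3 -299.4  248. ] [ 3.142 -0.     1.572] t 31.85 gap 60.8 q6 -0.69
```

View pics/w7.png

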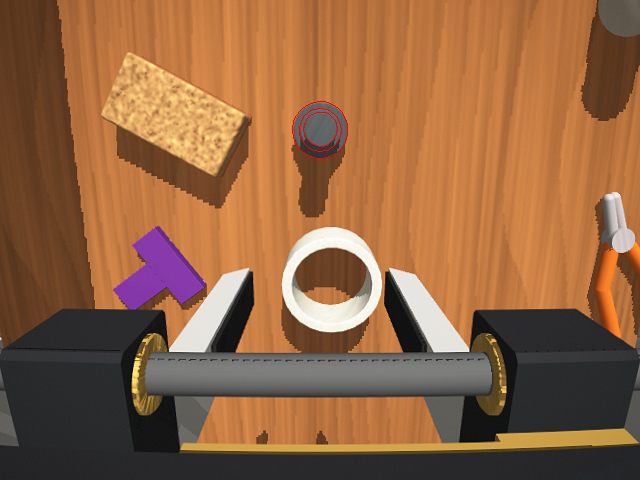

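The weight is at (320,130). The tape at (332,280) and the cork block at (175,115) are clear of the descent.

```bash
python3 -m creep '[[0.3,[3,0,0],0],[0.3,[6.5,0,2],0],[0.3,[7.4,0,5],0],[0.3,[7.4,0,9],0],[0.3,[7.4,0,13],0],[0.3,[7.4,0,17],0],[0.3,[7.4,0,19],0],[0.3,[7.4,0,20],0],[0.3,[7.4,0,20],0],[-0.7,[7.4,0,20],0],[-0.7,[7.4,0,20],0],[-0.7,[7.4,0,20],0]]' 55
python3 -m creep '[[-0.7,[0,0,0],0],[-0.7,[0,0,0],0],[-0.7,[0,0,0],0],[-0.7,[0,0,-0.3],0],[-0.7,[0,0,-1],0],[-0.7,[0,0,-3],0],[-0.7,[0,0,-6],0],[-0.7,[0,0,-9],0],[-0.7,[0,0,-12],0],[-0.7,[0,0,-12],0],[-0.7,[0,0,-12],0]]'
python3 go.py 598.8 305.5 167 1.57
```

```text
clock: 33.05
eef_pos: [419.4, -226.6, 48.9]
eef_rot: [3.14, 0.001, 1.57]
wrist_force: [-0.1, 0.0, -0.2]
finger_gap: 40.7
finger_force: 0.0
clock: 34.15
eef_pos: [418.5, -226.1, 167.3]
eef_rot: [-3.141, -0.0, 1.57]
wrist_force: [-0.0, 0.5, -6.0]
finger_gap: 27.0
finger_force: 55.0
shift cm [5.318e+01 1.797e+01 3.000e-02] roll -0.0 pos [ 418.5 -226.1  167.3] [-3.141 -0.     1.57 ] t 34.15 gap 27.0 q6 -0.57
```

```bash
python3 -m creep '[[-0.7,[1.5,0.5,0],0],[-0.7,[4.5,1.5,0],0],[-0.7,[8,2.7,0],0],[-0.7,[12,4.1,0],0],[-0.7,[16,5.4,0],0],[-0.7,[20,6.8,0],0],[-0.7,[24,8.1,0],0],[-0.7,[28,9.5,0],0],[-0.7,[32,10.8,0],0],[-0.7,[36,12.2,0],0],[-0.7,[39,13.2,0],0],[-0.7,[41,13.9,0],0]]'
python3 -m creep '[[-0.7,[2,0.7,0],0],[-0.7,[5,1.7,0],0],[-0.7,[8,2.7,0],0],[-0.7,[10.5,3.5,0],0],[-0.7,[11.8,4,0],0],[-0.7,[12.1,4.1,0],0],[-0.7,[12.1,4.1,0],0],[-0.7,[12.1,4.1,0],0],[-0.7,[12.1,4.1,0],0]]'
python3 go.py 598.8 304.5 67 1.57
```

```text
clock: 35.35
eef_pos: [557.7, 185.5, 165.0]
eef_rot: [-3.138, 0.001, 1.571]
wrist_force: [0.3, -0.1, -4.4]
finger_gap: 27.2
finger_force: 55.0
clock: 36.25
eef_pos: [599.4, 303.6, 167.8]
eef_rot: [-3.141, 0.0, 1.569]
wrist_force: [-0.5, 0.5, -6.2]
finger_gap: 27.1
finger_force: 55.0
shift cm [ 0.09 -0.05 10.08] roll -0.01 pos [599.4 303.6 167.8] [-3.141  0.     1.569] t 36.25 gap 27.1 q6 0.42
```

```bash
python3 -m creep '[[-0.7,[0.1,0,2],0],[-0.7,[0.1,0,4.5],0],[-0.7,[0.1,0,7],0],[-0.7,[0.1,0,8.6],0],[-0.7,[0.1,0,9.3],0],[-0.7,[0.1,0,9.6],0],[-0.7,[0.1,0,9.7],0],[-0.7,[0.1,0,9.7],0],[-0.7,[0.1,0,9.7],0]]'
for i in 1; do python3 -m creep '[[-0.7,[0,0,0.1],0],[-0.7,[0,0,0.1],0],[-0.7,[0,0,0.1],0]]'; done
python3 -m creep '[[-0.7,[0,0,0.1],0],[-0.7,[0,0,0.1],0],[-0.7,[0,0,0.1],0]]'
```

```text
clock: 37.15
eef_pos: [599.8, 305.6, 71.9]
eef_rot: [3.14, -0.001, 1.57]
wrist_force: [0.9, -0.1, -5.3]
finger_gap: 27.0
finger_force: 55.0
clock: 37.45
eef_pos: [599.5, 305.5, 70.0]
eef_rot: [3.142, -0.0, 1.57]
wrist_force: [-0.2, -0.2, -5.0]
finger_gap: 27.1
finger_force: 55.0
clock: 37.75
eef_pos: [599.4, 305.5, 68.9]
eef_rot: [-3.142, 0.0, 1.57]
wrist_force: [-0.6, 0.5, -4.8]
finger_gap: 27.1
finger_force: 55.0
```

```bash
python3 -m creep '[[-0.7,[0,0,0.1],0],[-0.7,[0,0,0.1],0],[-0.7,[0,0,0.1],0]]'
python3 -m creep '[[-0.7,[0,0,0.05],0],[-0.7,[0,0,0.05],0],[-0.7,[0,0,0.05],0]]'
python3 -m creep '[[-0.7,[0,0,0.05],0],[-0.7,[0,0,0.05],0],[-0.7,[0,0,0.05],0]]'
python3 -m creep '[[-0.7,[0,0,0.05],0],[-0.7,[0,0,0.05],0],[-0.7,[0,0,0.05],0]]'
```

```text
clock: 38.05
eef_pos: [599.4, 305.5, 67.9]
eef_rot: [-3.141, 0.0, 1.57]
wrist_force: [0.6, 1.1, -5.2]
finger_gap: 27.6
finger_force: 55.0
clock: 38.35
eef_pos: [599.4, 305.4, 67.4]
eef_rot: [-3.142, 0.0, 1.57]
wrist_force: [0.4, 0.4, -4.9]
finger_gap: 27.2
finger_force: 55.0
clock: 38.65
eef_pos: [599.4, 305.5, 66.9]
eef_rot: [-3.142, -0.0, 1.57]
wrist_force: [0.7, 0.0, -5.5]
finger_gap: 27.1
finger_force: 55.0
clock: 38.95
eef_pos: [599.5, 305.5, 66.5]
eef_rot: [3.141, -0.0, 1.57]
wrist_force: [-1.3, -0.6, -3.9]
finger_gap: 27.4
finger_force: 55.0
```

Contact begins; one more half millimetre, then release, rise and look.

```bash
python3 -m creep '[[-0.7,[0,0,0.05],0],[-0.7,[0,0,0.05],0],[0.1,[0,0,0.05],0],[0.1,[0,0,0.05],0],[0.1,[0,0,0.05],0],[0.1,[0,0,-1],0],[0.1,[0,0,-4],0],[0.1,[0,0,-8],0],[0.1,[-4,0,-12],0],[0.1,[-8,0,-16],0],[0.1,[-12,0,-18],0],[0.1,[-14,0,-20],0]]'
python3 -m creep '[[0.1,[0,0,-1],0],[0.1,[0,0,-1],0],[0.1,[0,0,-1],0]]'
python3 - <<'E'
from h import *
p=manip.camera_params('wrist'); im=manip.camera('wrist'); vis=im.copy()
for n,v,z in(('rw',(599,305.5,0),18),('bar',(530.9,122.2,2.47),18)):
    k=seg(im,'steel',proj(p,[v[0],v[1],z+12])[0]); x,e=fit([(p,k)],M[n],v,z,False); print(n,x,e)
    for a in place(x,M[n],z): cv2.polylines(vis,[cv2.convexHull(proj(p,a).astype(np.float32)).astype(np.int32)],True,(255,0,0))
cv2.imwrite('pics/w8.png',vis[:,:,::-1])
q=manip.camera_params('top'); t=manip.camera('top')
print('tape', unproj(q,(440,233),48)); cv2.imwrite('pics/top9.png',cv2.resize(t[120:300,90:490],None,fx=2,fy=2)[:,:,::-1])
E
```

```text
clock: 40.15
eef_pos: [599.2, 163.1, 269.2]
eef_rot: [3.14, -0.0, 1.569]
wrist_force: [0.1, -0.5, -0.2]
finger_gap: 51.8
finger_force: 0.0
clock: 40.45
eef_pos: [599.0, 166.4, 275.8]
eef_rot: [-3.141, 0.0, 1.571]
wrist_force: [-1.1, 0.4, 0.0]
finger_gap: 51.6
finger_force: 0.0
rw [5.99101193e+02 3.04573024e+02 7.54042235e-02] 0.21547475966419707
bar [527.69864863 121.95696088   2.47094598] 0.9467538568518696
tape [ 431.71854163 -364.23842919   48.        ]
```

View pics/w8.png

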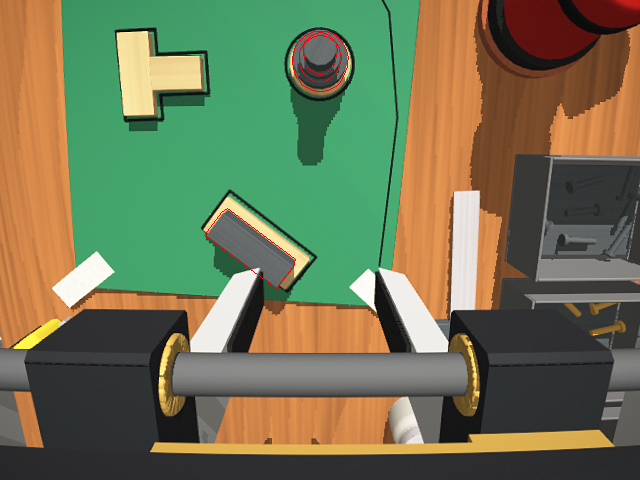

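View pics/top9.png

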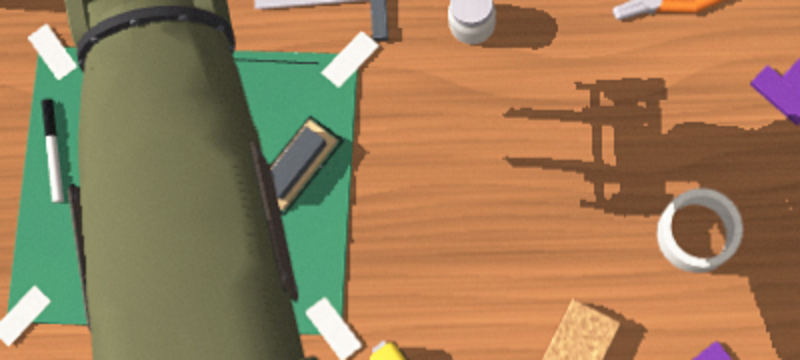

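The round weight is upright on the disc (320,62), and the T and tape are undisturbed. The bar, at (250,248), needs a cleaner check because of perspective, so I clear the arm and verify from the fixed cameras.

```bash
python3 -m creep '[[0.1,[-4,0,0],0],[0.1,[-9,0,0],0],[0.1,[-14,0,0],0],[0.1,[-19,0,0],0],[0.1,[-24,0,0],0],[0.1,[-29,0,0],0],[0.1,[-34,0,0],0],[0.1,[-39,0,0],0],[0.1,[-44,0,0],0],[0.1,[-46,0,0],0],[0.1,[-46,0,0],0],[0.1,[-46,0,0],0]]'
cat > chk.py <<'E'
from h import *
G=dict(strip=((531.2,122.3,2.47),6),disc=((598.5,305.5,0),6),tee=((430.4,297.8,.015),6),bar=((531.2,122.3,2.47),18),rw=((599,305.5,0),18),so=((531.2,122.3,2.47),0),do=((598,306,0),0),to=((430.3,297.8,.02),0))
tiles=[]
for n,off in(('top',(2,.5)),('scene',(-2,-.5))):
    p=manip.camera_params(n); im=manip.camera(n)
    big=cv2.resize(im,None,fx=4,fy=4,interpolation=cv2.INTER_CUBIC)
    for k,c in(('bar',(255,0,0)),('rw',(255,0,0)),('so',(255,255,0)),('do',(255,255,0)),('strip',(0,255,255))):
        v,z=G[k]; v=(v[0]+off[0],v[1]+off[1],v[2])
        for a in place(v,M[k],z): cv2.polylines(big,[np.round(cv2.convexHull(((proj(p,a)+.5)*4-.5).astype(np.float32))).astype(np.int32)],True,c)
    for ob in('strip','disc'):
        u=(proj(p,[*G[ob][0][:2],20])[0]*4).astype(int); tiles.append(big[max(u[1]-150,0):,:][:300,max(u[0]-200,0):][:,:400])
A=np.vstack([np.hstack(tiles[:2]),np.hstack(tiles[2:])]); cv2.imwrite('pics/chk.png',A[:,:,::-1]); print(A.shape)
E
python3 chk.py
```

```text
clock: 41.75
eef_pos: [599.1, -293.7, 275.3]
eef_rot: [-3.14, -0.001, 1.57]
wrist_force: [-1.7, -0.2, -0.1]
finger_gap: 51.7
finger_force: 0.0
(600, 800, 3)
```

View pics/chk.png

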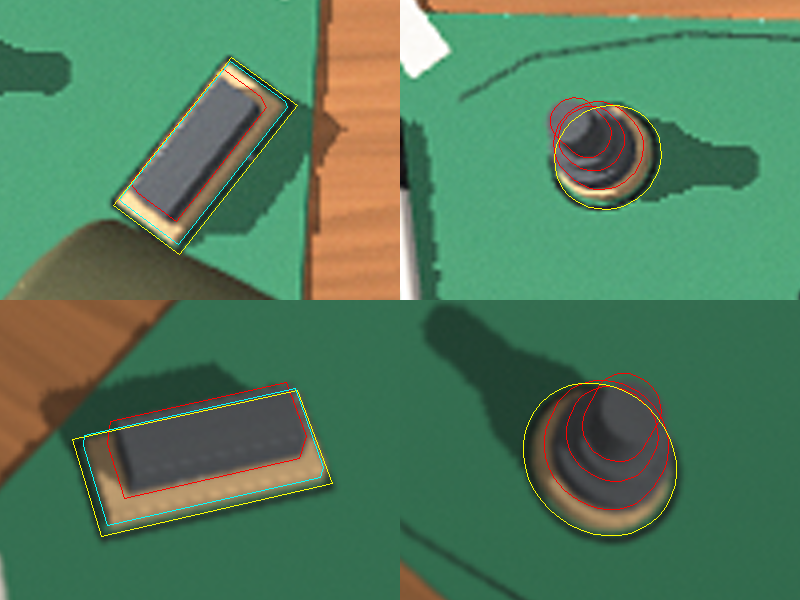

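Run:
```python
from h import *
for n in('top','scene'):
    p=manip.camera_params(n); im=manip.camera(n)
    for k,v,z in(('bar',(531,122.3,2.47),18),('rw',(599,305.5,0),18)):
        m=seg(im,'steel',proj(p,[v[0],v[1],z+20])[0])
        for zz in (0,9,18): 
            x,e=fit([(p,m)],M[k],v,zz,False); print(n,k,zz,x.round(2),round(e,3),(m>0).sum(),(render(p,x,M[k],zz)>127).sum())
```

```text
top bar 0 [532.82 126.65   2.42] 0.035 502 589
top bar 9 [531.33 125.14   2.4 ] 0.04 502 596
top bar 18 [529.02 123.98   2.4 ] 0.044 502 600
top rw 0 [6.0665e+02 3.1442e+02 2.8000e-01] 0.038 368 435
top rw 9 [6.0390e+02 3.1211e+02 1.0000e-01] 0.044 368 440
top rw 18 [6.0083e+02 3.0888e+02 2.5000e-01] 0.05 368 445
scene bar 0 [518.24 119.88   2.48] 0.019 962 935
scene bar 9 [521.09 121.14   2.45] 0.024 962 963
scene bar 18 [526.32 123.02   2.45] 0.028 962 997
scene rw 0 [5.9597e+02 3.0710e+02 3.0000e-01] 0.095 1128 868
scene rw 9 [5.9983e+02 3.0672e+02 1.5000e-01] 0.086 1128 879
scene rw 18 [ 6.0358e+02  3.0743e+02 -1.0000e-01] 0.079 1128 896
```

The fits put the bar 3–4 mm off the strip's middle and the round weight about 3 mm off at most, both well inside 12 mm. The contact heights (about 18 mm above the grasp heights) also confirm both weights sit flat on their pads. Handing in.

```bash
python3 -c "
from cell import manip
print(manip.sign_off())"
```

```text
the job is handed in; nothing more can be done
None
```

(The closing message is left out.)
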